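# Dock the discard jar along its guide rail

## Task

Set the wide discard jar against the guide rail, then slide it along the rail into its dock, in between rail and sprung side bar, until you feel it come up against the screw stop, and press it firmly home there with about 15 N. Keep it upright on the bench, never push it with more than 22 N, and leave everything else on the bench where it stands.

Things in the scene. Friction and masses are not known exactly. Their poses are not given: they have to be found in the camera images.
- jar: Round plastic discard jar with a grey ribbed screw lid, the only wide jar here: side 100 mm in diameter and 68 mm high, lid 92 mm in diameter, 84 mm high in all, 0.35 to 0.7 kg, smooth (friction about 0.3 on bench and rail). Too wide to grip: it is pushed. Origin at the centre of its underside, z up; it turns about z as it is pushed.
- dock: Aluminium jar dock fixed to the bench, turned by up to 9 degrees. Origin on the bench in the inner corner of rail and end plate; +x through the rail, away from the robot; +y along the rail from the end plate to the open mouth. The jar runs on the side x < 0, its centre at x = -50 mm, and is slid in towards -y. That side is open but for the sprung side bar by the end plate.
- rail_mouth (a point): Mouth end of the guide rail: on the bench, on the rail's guiding face, at (0, 360) mm of the dock. The rail is a straight aluminium wall from here to the dock's corner, 50 mm high and 10 mm thick, its guiding face in the plane x = 0 of the dock.
- end_plate: Upright plate 160 x 10 x 66 mm across the lane's end, its face at y = 0; origin and axes as the dock. A screw stop through it, at x = -50 mm and 35 mm up, bears a rubber foot whose tip stands 20 to 45 mm before the plate, set differently each time and not measured: it must be felt. It hardly yields. A jar that is home has its centre at y = 70 to 95 mm of the dock.
- bar_mid (a point): Middle of the pressing face of the sprung side bar, 35 mm above the bench; at rest at (-94, 87) mm of the dock. The bar is a steel strip 22 mm high along the lane's open side, straight from y = 45 to 130 mm of the dock, its end then bent outwards to (-110, 167) mm as a lead-in. Its bracket reaches out to x = -156 mm.
- side_bar (a joint): How far the side bar is pushed back from the rail (m), 0 at rest, 0.006 with the jar between bar and rail. The jar meets its lead-in with its centre at y = 155 mm of the dock and is fully between bar and rail from y = 130 mm; the bar then squeezes it to the rail with about 3.5 N, so that sliding it on takes a steady push of 4 to 9 N.
- cup_a: Bystander: capped specimen cup, 66 mm in diameter, 70 mm high, beside the side bar of the dock. Origin under its centre.
- cup_b: Bystander: a second cup like it, nearer the end plate.
- dishes: Bystander: stack of three culture dishes, 90 mm in diameter, 45 mm high, behind the rail. Origin under its centre.
- slide_box: Bystander: flat box for microscope slides, 85 x 100 x 34 mm, behind the rail. Origin under its centre.
- tube_rack: Bystander: white rack with blood tubes, 76 x 196 mm, 106 mm high. Origin under its centre.
- wash_bottle: Bystander: wash bottle with a bent spout, 68 mm in diameter, 205 mm high. Origin under its centre.
- timer: Bystander: small digital timer lying on the bench, 55 x 70 x 22 mm. Origin under its centre.

How it is judged:
On the way, in this order (a step that is already met when the one before it is completed fails the run):
1. the jar stands against the guide rail, still short of the side bar (x of jar in the frame of dock above -0.053 m and y of jar in the frame of dock above 0.165 m), for 0.2 s.
2. the jar, between rail and side bar, is pressed on the screw stop with more than 6 N (contact force between jar and end_plate above 6 N and y of jar in the frame of dock below 0.099 m and x of jar in the frame of dock above -0.053 m), for 0.3 s.
At the end, for the whole second after the job is handed in: The jar stands upright on the bench, at rest, against the rail (within 3 mm), held between rail and side bar and still bearing on the screw stop (x of jar in the frame of dock above -0.053 m and y of jar in the frame of dock below 0.099 m and contact force between jar and end_plate above 0.3 N and value of joint side_bar above 0.003 m and angle between jar's own z axis and vertical below 0.05 rad and height (world z) of jar below 0.004 m and linear speed of jar below 0.01 m/s); the robot touches nothing.
It fails at once if the jar is pushed with more than 22 N (contact force between any of the fingers, the arm and jar above 22 N).
It fails at once if the jar is tipped by more than 15 degrees or lifted more than 15 mm (angle between jar's own z axis and vertical above 0.26 rad or height (world z) of jar above 0.015 m).
It fails at once if a bystander is moved by more than 15 mm (distance of any of cup_a, cup_b, dishes, slide_box, tube_rack, wash_bottle, timer from where it was at the start of the episode above 0.015 m).
It also fails if it takes over 72 s, if anything falls off the work surface, if the arm or the gripper's body presses on something with over 40 N, if the wrist force passes 120 N, or if a joint passes its speed limit or range.

## Robot

A 7-joint arm with a two-finger parallel gripper is mounted at the origin on the work surface. World frame = base frame: x ahead of the robot, y to its left, z up, the work surface at z = 0. Lengths are in m, angles in rad, forces in N, time in s.
With the tool pointing down it reaches from about 0.4 to 0.85 m from the base axis. Payload 10.4 kg.
Tool frame: the origin (TCP) lies at the very end of the fingers, on their centre line; the grasp point (between the pads) lies 19 mm behind it; z points along the fingers, y is the line along which they close (so a half turn about z gives the same grasp; the last joint's range is limited). The gripper opens to 87 mm and grips with 3 to 60 N. Pads are 19 mm wide; open, the fingers measure 117 mm over their backs; the gripper's body (75 mm by 190 mm) begins 51 mm behind the grasp point.
Start: joints at [1.186, 0.332, -0.065, 1.46, 0.022, 1.35, -0.088], TCP at [0.221, -0.585, 0.223] pointing down, gripper open.
Joint ranges: [-2.6, 2.6], [-0.5, 2.12], [-1.47, 1.34], [0.16, 2.42], [-1.27, 4.41], [0.06, 2.06], [-2.6, 2.6]. Speed limits (rad/s): [2.22, 2.22, 2.79, 2.79, 3.14, 3.14, 3.14].

## Interface

Orientations are given as a unit quaternion [x, y, z, w].
In Python, from bench import r gives the robot as it stands.
- The arm moves only by the shell command python3 -m crank 'ROWS' [FORCE]. ROWS is JSON, a list that holds one entry, the list of rows, each a list of 5 numbers: the shift along the tool's x, y, z in mm, then the turn about the tool's z in degrees, then the opening, from -1 (shut) to 1 (fully open). A call has 1 to 20 rows; each row is the pose to reach, as a shift and turn from the pose commanded when the call began, along the tool's axes at that moment; what a row does not reach only later rows make up. A row lasts 1/10 s, in which the tool goes at most 50 mm and 8.59 degrees, less where a joint would pass 70% of its speed; a pose out of reach is approached as far as the arm can. A call with a gripper value outside its range is refused whole. The fingers move at their own pace and stop on an object; FORCE is the grip in N (left out, the last holds). Time passes only in rows, so rows that repeat a pose let the fingers close. It gives the time, the measured TCP pose, the force, the opening and the grip force at its end, in the units of the state.
- r.read_state(): the state, without advancing time (a new reading comes with each control period).
- r.camera(name): name is "side" or "top"; returns a dict with "image" (384x512x3 uint8, red, green, blue), "vfov" (degrees; the focal length in pixels is half the picture's height over the tangent of half this angle, whatever the lens; pixels are square), "cx", "cy" (the principal point, pixels), "k1" (the pictures are not rectified: a ray, as slopes to the right and down, at radius r is drawn at 1 + k1 r^2 times it, then the intrinsics apply), "eye" and "attitude" of the camera in the world. Camera axes: x right, y down, z forward; pixel columns grow to the right and rows downward; lengths in m; the calibration is good to about 2 mm. A picture is of the moment at which its call begins. There is no depth.
- r.close_job(): hands the job in; it is judged then, once.
The state is a dict: "time": time; "joint_positions": joint angles; "joint_vel": joint speeds; "joint_torque": joint torques, N m; "ee_pos": TCP position; "eef_rot": TCP orientation; "ft_force": force on the tool from outside, world axes, zero at the start; "torque": the same for the moment, N m; "width": finger opening in m; "grip_force": force on a finger pad.
Only numpy, scipy, OpenCV 4.12 (cv2) and the standard library are available. Lean on these libraries where they do the work, as an engineer would, in place of code of your own. Each camera call takes 0.05 s, during which the arm holds its last target. There are 200 camera calls.

## Working session

There is one attempt and no reset: what is moved stays moved. The work goes in short steps, Python scripts to look and compute and a shell command to move; the robot and the scene stay as the last step left them, time stands still between calls to the robot, and variables do not carry over. Pictures are saved under pics/ and viewed, at most 10 in all, crops included, and the job is handed in when it is done.

```bash
mkdir -p pics
python3 - <<'E'
from bench import r
import cv2,json
s=r.read_state();print({k:s[k] for k in('time','ee_pos','eef_rot','ft_force','width')})
for n in('top','side'):
    c=r.camera(n);cv2.imwrite(f'pics/{n}0.png',cv2.resize(c['image'][...,::-1],(800,600),interpolation=cv2.INTER_CUBIC))
    print(n,{k:v for k,v in c.items() if k!='image'})
E
```

```text
{'time': 0.0, 'ee_pos': array([ 0.22106263, -0.58418682,  0.22174229]), 'eef_rot': array([ 9.83684143e-01,  1.79902749e-01, -1.60651038e-04, -6.94199040e-04]), 'ft_force': array([-0.04255604,  0.19184579, -0.80029403]), 'width': 0.08730229638056186}
top {'vfov': 47.95896429160564, 'cx': 253.94882338353636, 'cy': 187.37200407568523, 'k1': -0.043422081627052696, 'eye': array([0.4258939 , 0.00302306, 1.224283  ]), 'attitude': array([ 0.71268164, -0.69808769,  0.04725632, -0.05025233])}
side {'vfov': 46.07461538737178, 'cx': 249.73437108453905, 'cy': 190.5840805639948, 'k1': -0.16965638294341762, 'eye': array([-0.19452846,  0.89429715,  1.09042054]), 'attitude': array([-0.32037157,  0.85073155, -0.39203116,  0.14117171])}
```

View pics/top0.png

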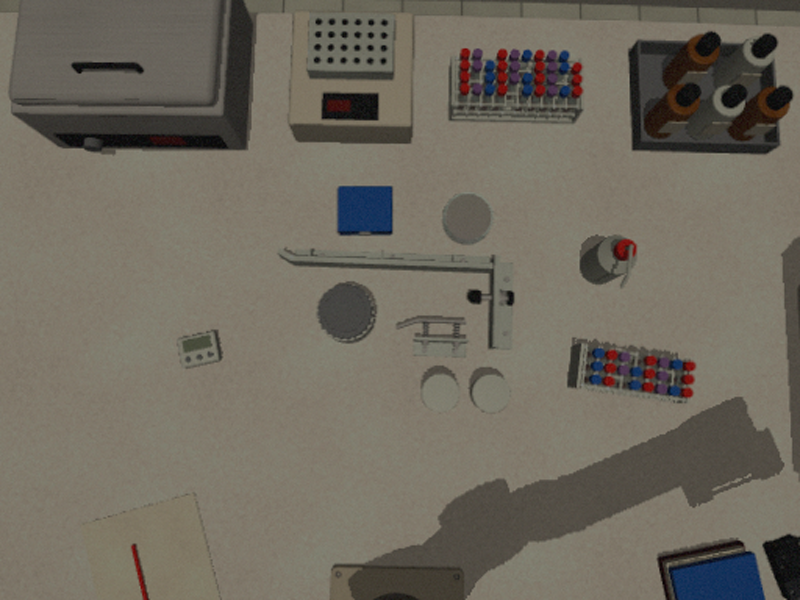

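View pics/side0.png

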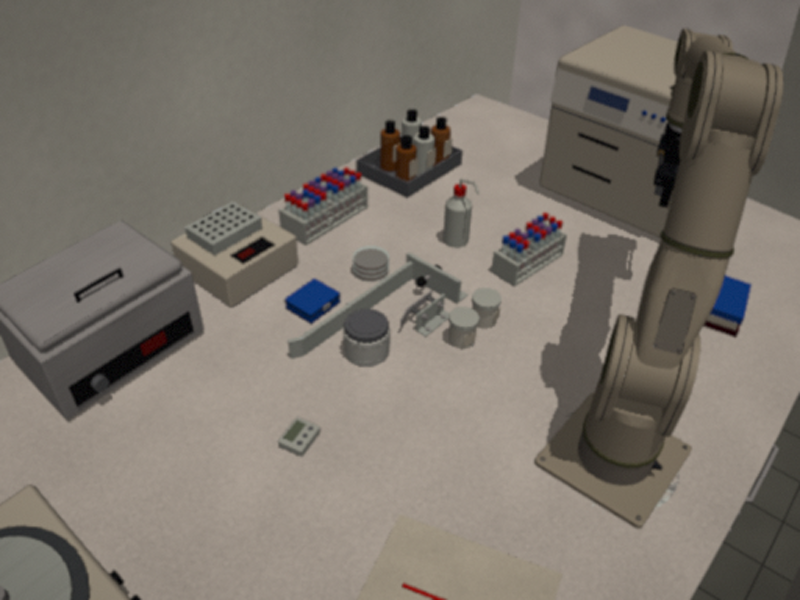

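The top view shows the jar lid at about (346,310), the rail from (290,255) to (492,265), the end plate at (500,305), the side bar at (440,320) and the cups at (440,390) and (490,392). Next I'll enlarge the dock area.

```bash
cat > h.py <<'E'
import numpy as np,cv2
from bench import r
from scipy.spatial.transform import Rotation as R
def K(c):
    f=192/np.tan(np.radians(c['vfov']/2)); return f
def ray(c,u,v):
    f=K(c); x=np.array([u-c['cx'],v-c['cy']])/f; y=x.copy()
    for _ in range(20): y=x/(1+c['k1']*(y@y))
    return R.from_quat(c['attitude']).apply([*y,1])
def at(c,u,v,z):
    d=ray(c,u,v); return c['eye']+d*(z-c['eye'][2])/d[2]
def proj(c,P):
    q=R.from_quat(c['attitude']).inv().apply(np.asarray(P)-c['eye']); s=q[...,:2]/q[...,2:]
    return s*(1+c['k1']*(s**2).sum(-1,keepdims=True))*K(c)+[c['cx'],c['cy']]
E
python3 - <<'E'
from h import *
c=r.camera('top');np.save('top.npy',c,allow_pickle=True)
im=c['image'][145:270,170:340,::-1]
cv2.imwrite('pics/crop1.png',cv2.resize(im,None,fx=4.7,fy=4.7,interpolation=cv2.INTER_CUBIC))
print(at(c,346*.64,310*.64,.084),at(c,290*.64,250*.64,.05))
E
```

```text
[0.55284188 0.09532884 0.084     ] [0.6617349  0.20100459 0.05      ]
```

View pics/crop1.png

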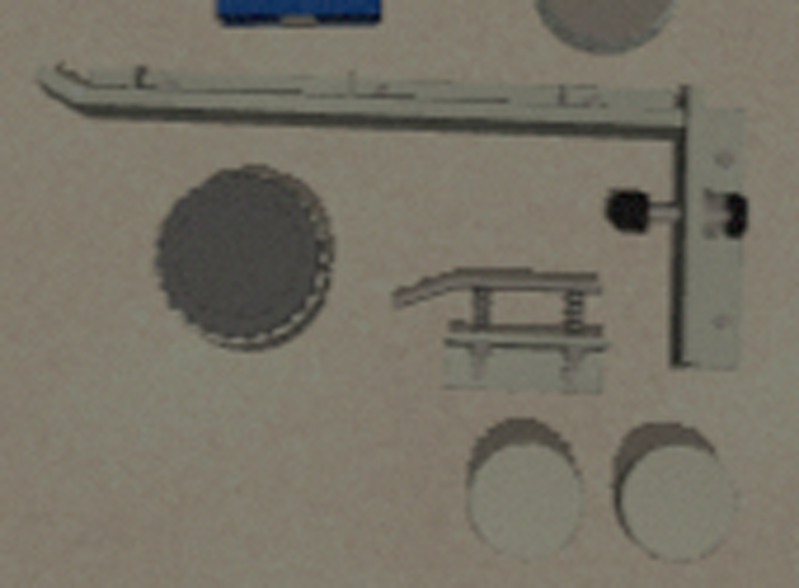

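```bash
cat >> h.py <<'E'
T=np.load('top.npy',allow_pickle=True).item()
def cp(x,y,z): return at(T,170+(x+.5)/4.7-.5,145+(y+.5)/4.7-.5,z)
E
python3 - <<'E'
from h import *
for n,p in dict(mouth0=(85,117,0),corner0=(672,139,0),mouthT=(80,106,.05),cornT=(684,129,.05),plateEnd0=(673,366,0),plateEndT=(684,366,.066),lid=(240,253,.084),barL=(455,272,.046),barR=(598,277,.046),leadin=(395,298,.046),foot=(608,210,.035),capa=(525,500,.07),capb=(678,502,.07)).items():print(n,cp(*p).round(4))
E
```

```text
mouth0 [0.644  0.2022 0.    ]
corner0 [ 0.6376 -0.1579  0.    ]
mouthT [0.6416 0.1973 0.05  ]
cornT [ 0.6351 -0.1583  0.05  ]
plateEnd0 [ 0.4989 -0.1588  0.    ]
plateEndT [ 0.4951 -0.1564  0.066 ]
lid [0.5527 0.0974 0.084 ]
barL [ 0.5484 -0.0253  0.046 ]
barR [ 0.5471 -0.1088  0.046 ]
leadin [0.5324 0.0094 0.046 ]
foot [ 0.5882 -0.1155  0.035 ]
capa [ 0.4176 -0.0664  0.07  ]
capb [ 0.4182 -0.1526  0.07  ]
```

The measurements agree with the given sizes: the rail comes out 360 mm long and the foot tip about 42 mm out from the plate. The dock is turned about −1°, with its corner near (0.637, −0.158). The jar is at dock (−88, 255). I'll move to the robot side of the jar with the fingers shut.

```bash
python3 -m crank '[[[333,-232,0,-35,-1],[333,-232,0,-76,-1],[333,-232,0,-76,-1],[333,-232,0,-76,-1],[333,-232,0,-76,-1],[333,-232,0,-76,-1],[333,-232,0,-76,-1],[333,-232,0,-76,-1],[333,-232,0,-76,-1],[460,-555,0,-76,-1],[460,-555,0,-76,-1],[460,-555,0,-76,-1],[460,-555,0,-76,-1],[460,-555,0,-76,-1],[460,-555,0,-76,-1],[460,-555,0,-76,-1],[460,-555,0,-76,-1],[460,-555,0,-76,-1],[460,-555,0,-76,-1],[460,-555,0,-76,-1]]]' 10
```

```text
time: 2.15
ee_pos: [0.4551, 0.0959, 0.2224]
eef_rot: [0.665, 0.747, -0.0, 0.0]
ft_force: [0.1, -0.5, 0.3]
width: 0.0009
grip_force: 0.0
```

```bash
python3 -m crank '[[[0,0,50,0,-1],[0,0,100,0,-1],[0,0,150,0,-1],[0,0,180,0,-1],[0,0,197,0,-1],[0,0,197,0,-1],[0,0,197,0,-1]]]'
python3 - <<'E'
from h import *
c=r.camera('side')
cv2.imwrite('pics/s1.png',cv2.resize(c['image'][150:270,170:340,::-1],None,fx=4.7,fy=4.7,interpolation=cv2.INTER_CUBIC))
E
```

```text
time: 2.85
ee_pos: [0.4553, 0.0969, 0.026]
eef_rot: [0.665, 0.747, 0.0, -0.0]
ft_force: [0.1, 0.6, -0.2]
width: 0.0002
grip_force: 0.0
```

View pics/s1.png

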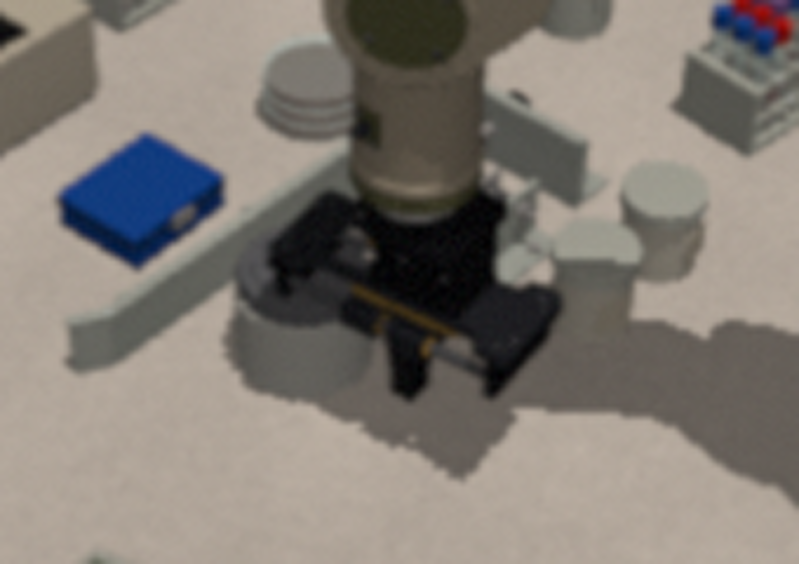

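The fingers (403,370) are shut and low beside the jar (300,310), clear of the cups. I'll push towards the rail.

```bash
python3 -m crank '[[[-2,15,0,0,-1],[-3,22,0,0,-1],[-3,26,0,0,-1],[-4,30,0,0,-1],[-4,34,0,0,-1],[-4,38,0,0,-1],[-5,42,0,0,-1],[-5,46,0,0,-1],[-6,50,0,0,-1],[-6,54,0,0,-1],[-7,58,0,0,-1]]]'
python3 - <<'E'
from h import *
np.save('top.npy',r.camera('top'),allow_pickle=True)
c=r.camera('top');cv2.imwrite('pics/t1.png',cv2.resize(c['image'][145:270,170:340,::-1],None,fx=4.7,fy=4.7,interpolation=cv2.INTER_CUBIC))
E
```

```text
time: 4.0
ee_pos: [0.5137, 0.0973, 0.0255]
eef_rot: [0.664, 0.747, -0.0, -0.0]
ft_force: [-3.4, -0.5, 2.8]
width: 0.0006
grip_force: 2.1
```

View pics/t1.png

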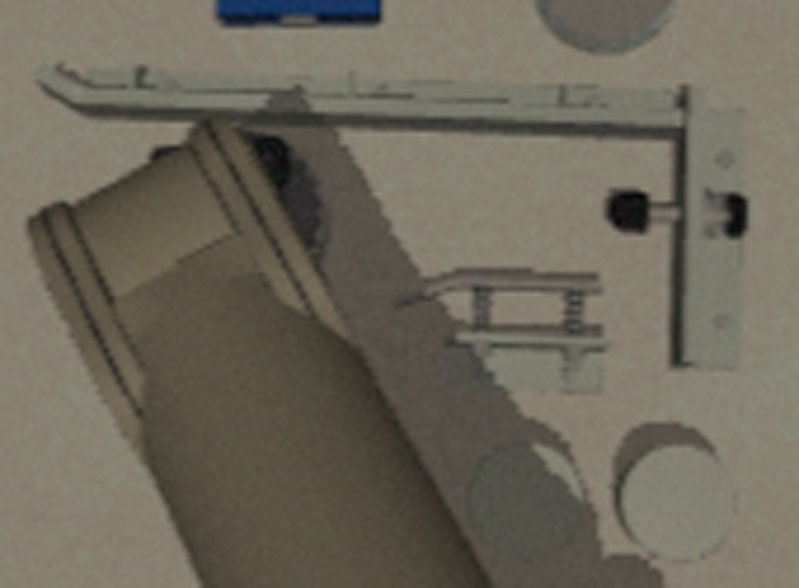

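The arm hides the jar in this view; a 3.4 N force shows it is sliding. I'll continue by feel.

```bash
python3 -m crank '[[[0,2,0,0,-1],[0,4,0,0,-1],[-1,6,0,0,-1],[-1,8,0,0,-1],[-1,9,0,0,-1],[-1,10,0,0,-1]]]'
```

```text
time: 4.7
ee_pos: [0.5235, 0.0973, 0.0255]
eef_rot: [0.664, 0.747, -0.0, 0.0]
ft_force: [-3.7, -0.7, 0.9]
width: 0.0004
grip_force: 1.7
```

```bash
python3 -m crank '[[[0,1,0,0,-1],[0,2,0,0,-1],[0,2,0,0,-1]]]'
```

```text
time: 5.0
ee_pos: [0.5256, 0.0976, 0.0255]
eef_rot: [0.664, 0.747, 0.0, 0.0]
ft_force: [-2.4, -0.3, 0.6]
width: 0.0003
grip_force: 1.1
```

```bash
python3 -m crank '[[[0,1,0,0,-1],[0,1.5,0,0,-1],[0,1.5,0,0,-1]]]'
```

```text
time: 5.3
ee_pos: [0.527, 0.0978, 0.0255]
eef_rot: [0.664, 0.747, 0.0, 0.0]
ft_force: [-2.0, -0.4, 0.2]
width: 0.0007
grip_force: 1.2
```

```bash
python3 -m crank '[[[0,1,0,0,-1],[0,2,0,0,-1],[0,2,0,0,-1]]]'
```

```text
time: 5.6
ee_pos: [0.529, 0.098, 0.0255]
eef_rot: [0.664, 0.747, -0.0, -0.0]
ft_force: [-3.2, -0.7, 1.1]
width: 0.0001
grip_force: 1.6
```

```bash
python3 -m crank '[[[0,1,0,0,-1],[0,1.5,0,0,-1],[0,1.5,0,0,-1]]]'
```

```text
time: 5.9
ee_pos: [0.5291, 0.098, 0.0253]
eef_rot: [0.664, 0.747, -0.001, -0.001]
ft_force: [-10.2, -2.3, 6.6]
width: 0.0006
grip_force: 5.8
```

Rail contact was felt at 10 N. I'll back off, go round to the mouth side and check the jar.

```bash
python3 -m crank '[[[1,-10,0,0,-1],[5,-40,0,0,-1],[8,-70,0,0,-1],[8,-70,0,0,-1],[58,-64,0,0,-1],[122,-57,0,0,-1],[122,-57,0,0,-1],[122,-57,0,0,-1]]]'
python3 - <<'E'
from h import *
c=r.camera('top');np.save('top.npy',c,allow_pickle=True);cv2.imwrite('pics/t2.png',cv2.resize(c['image'][145:270,170:340,::-1],None,fx=4.7,fy=4.7,interpolation=cv2.INTER_CUBIC))
E
```

```text
time: 6.7
ee_pos: [0.4595, 0.2161, 0.0261]
eef_rot: [0.663, 0.749, 0.001, -0.0]
ft_force: [-0.8, 0.1, -0.4]
width: 0.0006
grip_force: 0.0
```

View pics/t2.png

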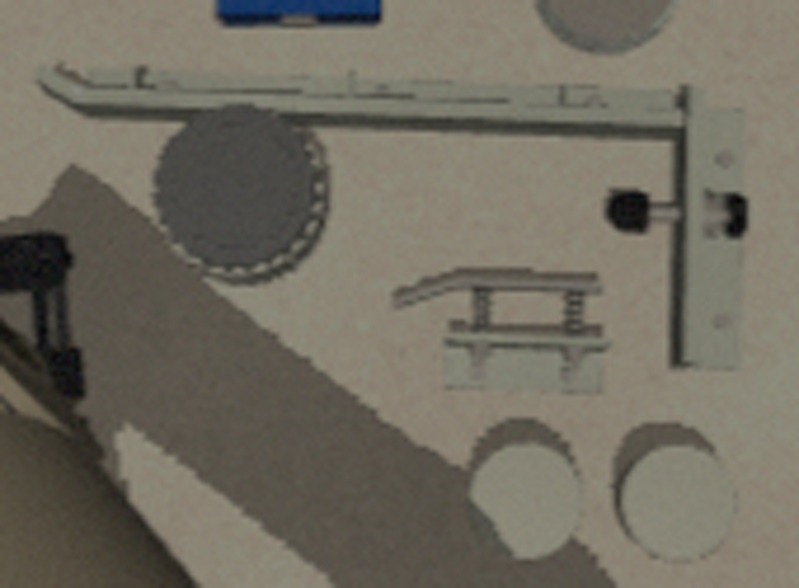

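The jar lid is at (235,187), world about (0.590, 0.100), touching the rail. Its y in the dock frame is about 258 mm, so step 1 should be met. Next I'll move in line behind it and push along the rail.

```bash
python3 -m crank '[[[-5,45,0,0,-1],[-10,90,0,0,-1],[-15,128,0,0,-1],[-15,128,0,0,-1],[-45,124,0,0,-1],[-55,123,0,0,-1],[-60,122,0,0,-1],[-65,121,0,0,-1],[-70,121,0,0,-1],[-75,120,0,0,-1],[-80,119,0,0,-1],[-85,119,0,0,-1]]]'
```

```text
time: 7.95
ee_pos: [0.5874, 0.1428, 0.0257]
eef_rot: [0.664, 0.748, 0.0, -0.0]
ft_force: [-2.1, 4.6, 1.5]
width: 0.0006
grip_force: 2.3
```

```bash
python3 -m crank '[[[-4,-0.5,0,0,-1],[-8,-1,0,0,-1],[-12,-1.5,0,0,-1],[-16,-2,0,0,-1],[-20,-2.5,0,0,-1],[-24,-3,0,0,-1],[-28,-3.5,0,0,-1],[-32,-4,0,0,-1],[-36,-4.5,0,0,-1],[-40,-5,0,0,-1],[-44,-6,0,0,-1],[-48,-6.5,0,0,-1],[-52,-7,0,0,-1],[-56,-7.5,0,0,-1],[-60,-8,0,0,-1],[-64,-8.5,0,0,-1],[-68,-9,0,0,-1],[-72,-9.5,0,0,-1]]]'
python3 - <<'E'
from h import *
c=r.camera('top');np.save('top.npy',c,allow_pickle=True);cv2.imwrite('pics/t3.png',cv2.resize(c['image'][145:270,170:340,::-1],None,fx=4.7,fy=4.7,interpolation=cv2.INTER_CUBIC))
E
```

```text
time: 9.75
ee_pos: [0.5867, 0.0692, 0.0256]
eef_rot: [0.664, 0.747, -0.0, 0.0]
ft_force: [-1.8, 3.4, 2.0]
width: 0.0004
grip_force: 2.2
```

View pics/t3.png

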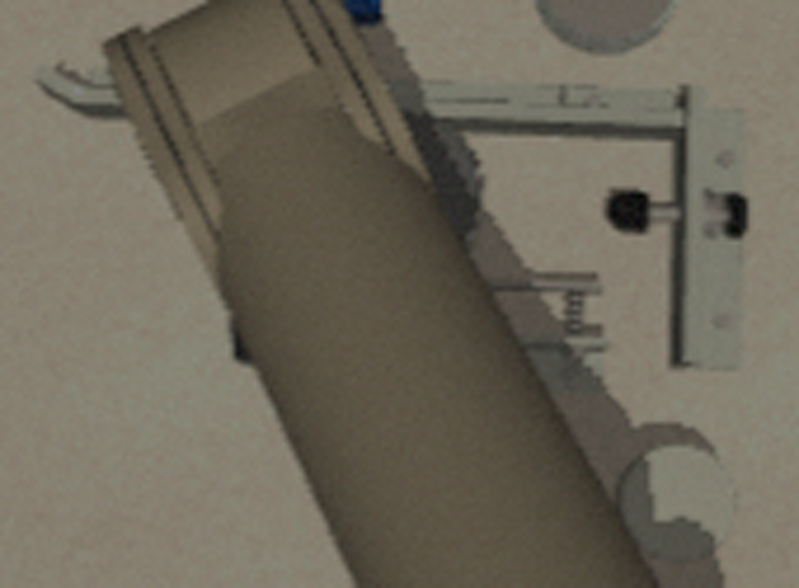

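The jar is in front of the lead-in, with its leading edge at about (478,190). I'll go slowly through the lead-in.

```bash
python3 -m crank '[[[-3,-0.5,0,0,-1],[-6,-1,0,0,-1],[-9,-1,0,0,-1],[-12,-1.5,0,0,-1],[-15,-2,0,0,-1],[-17,-2,0,0,-1],[-19,-2.5,0,0,-1],[-21,-3,0,0,-1],[-23,-3,0,0,-1],[-25,-3,0,0,-1]]]'
```

```text
time: 10.8
ee_pos: [0.5858, 0.0462, 0.0255]
eef_rot: [0.664, 0.748, 0.0, -0.001]
ft_force: [-4.4, 9.4, 1.9]
width: 0.0008
grip_force: 4.9
```

```bash
python3 -m crank '[[[-2,-0.5,0,0,-1],[-4,-0.5,0,0,-1],[-6,-1,0,0,-1],[-8,-1,0,0,-1],[-10,-1.5,0,0,-1],[-12,-1.5,0,0,-1],[-14,-2,0,0,-1],[-16,-2,0,0,-1],[-18,-2.5,0,0,-1],[-20,-2.5,0,0,-1]]]'
```

```text
time: 11.8
ee_pos: [0.5858, 0.0256, 0.0254]
eef_rot: [0.664, 0.748, 0.0, -0.001]
ft_force: [-4.3, 8.6, 2.5]
width: 0.0002
grip_force: 4.4
```

```bash
python3 -m crank '[[[-2,-0.5,0,0,-1],[-4,-0.5,0,0,-1],[-6,-1,0,0,-1],[-8,-1,0,0,-1],[-10,-1.5,0,0,-1],[-12,-1.5,0,0,-1],[-14,-2,0,0,-1],[-16,-2,0,0,-1],[-18,-2.5,0,0,-1],[-20,-2.5,0,0,-1]]]'
```

```text
time: 12.8
ee_pos: [0.5857, 0.0054, 0.0255]
eef_rot: [0.664, 0.748, 0.0, -0.001]
ft_force: [-3.1, 7.6, 2.4]
width: 0.0003
grip_force: 4.4
```

```bash
python3 -m crank '[[[-1,0,0,0,-1],[-2,-0.5,0,0,-1],[-3,-0.5,0,0,-1],[-4,-0.5,0,0,-1]]]'
```

```text
time: 13.2
ee_pos: [0.5857, 0.0014, 0.0254]
eef_rot: [0.664, 0.748, 0.0, -0.001]
ft_force: [-3.0, 8.4, 1.9]
width: 0.0005
grip_force: 4.4
```

```bash
python3 -m crank '[[[-0.8,0,0,0,-1],[-1.5,-0.2,0,0,-1],[-1.5,-0.2,0,0,-1]]]'
```

```text
time: 13.5
ee_pos: [0.5857, -0.0003, 0.0254]
eef_rot: [0.664, 0.748, 0.0, -0.001]
ft_force: [-3.3, 8.1, 2.9]
width: 0.0005
grip_force: 3.8
```

```bash
python3 -m crank '[[[-0.7,0,0,0,-1],[-1,-0.1,0,0,-1],[-1,-0.1,0,0,-1]]]'
```

```text
time: 13.8
ee_pos: [0.5857, -0.0012, 0.0255]
eef_rot: [0.664, 0.748, 0.0, -0.001]
ft_force: [-2.5, 7.7, 2.1]
width: 0.0004
grip_force: 4.0
```

```bash
python3 -m crank '[[[-0.8,0,0,0,-1],[-1.5,-0.2,0,0,-1],[-1.5,-0.2,0,0,-1]]]'
```

```text
time: 14.1
ee_pos: [0.5857, -0.0028, 0.0254]
eef_rot: [0.664, 0.748, 0.0, -0.001]
ft_force: [-3.1, 6.9, 2.1]
width: 0.0006
grip_force: 3.8
```

```bash
python3 -m crank '[[[-0.7,0,0,0,-1],[-1,-0.1,0,0,-1],[-1,-0.1,0,0,-1]]]'
```

```text
time: 14.4
ee_pos: [0.5857, -0.0034, 0.0255]
eef_rot: [0.664, 0.748, 0.0, -0.001]
ft_force: [-3.4, 8.1, 1.4]
width: 0.0005
grip_force: 4.3
```

```bash
python3 -m crank '[[[-0.5,0,0,0,-1],[-1,-0.1,0,0,-1],[-1,-0.1,0,0,-1]]]'
```

```text
time: 14.7
ee_pos: [0.5857, -0.0036, 0.0255]
eef_rot: [0.664, 0.748, 0.001, -0.001]
ft_force: [-2.5, 10.5, 1.6]
width: 0.0008
grip_force: 5.5
```

```bash
python3 -m crank '[[[-0.4,0,0,0,-1],[-0.8,-0.1,0,0,-1],[-0.8,-0.1,0,0,-1]]]'
```

```text
time: 15.0
ee_pos: [0.5857, -0.0036, 0.0255]
eef_rot: [0.663, 0.748, 0.001, -0.001]
ft_force: [-1.8, 12.7, 1.5]
width: 0.0006
grip_force: 6.4
```

The tip has stopped at y = −3.6 mm while the force rises, so the jar is on the stop. I'll press to about 15 N.

```bash
python3 -m crank '[[[-0.5,0,0,0,-1],[-1,-0.1,0,0,-1],[-1,-0.1,0,0,-1],[-1,-0.1,0,0,-1],[-1,-0.1,0,0,-1],[-1,-0.1,0,0,-1]]]'
```

```text
time: 15.6
ee_pos: [0.5857, -0.0037, 0.0255]
eef_rot: [0.663, 0.748, 0.001, -0.002]
ft_force: [-2.6, 15.3, 1.6]
width: 0.0004
grip_force: 7.7
```

15.3 N held for 0.4 s. I'll release gently, back away along the lane and lift.

```bash
python3 -m crank '[[[1,0,0,0,-1],[2,0.2,0,0,-1],[3,0.4,0,0,-1],[4,0.5,0,0,-1],[5,0.7,0,0,-1],[7,1,0,0,-1],[10,1.3,0,0,-1],[30,4,0,0,-1],[80,10,0,0,-1],[130,17,0,0,-1],[160,21,0,0,-1],[160,21,-50,0,-1],[160,21,-100,0,-1],[160,21,-150,0,-1],[190,-100,-160,0,-1],[190,-150,-160,0,-1],[190,-150,-160,0,-1],[190,-150,-160,0,-1]]]'
python3 - <<'E'
from h import *
c=r.camera('top');np.save('top.npy',c,allow_pickle=True);cv2.imwrite('pics/t4.png',cv2.resize(c['image'][145:270,170:340,::-1],None,fx=4.7,fy=4.7,interpolation=cv2.INTER_CUBIC))
E
```

```text
time: 17.4
ee_pos: [0.4121, 0.1634, 0.1853]
eef_rot: [0.664, 0.748, -0.001, 0.001]
ft_force: [0.0, -0.0, 0.4]
width: 0.0007
grip_force: 0.0
```

View pics/t4.png

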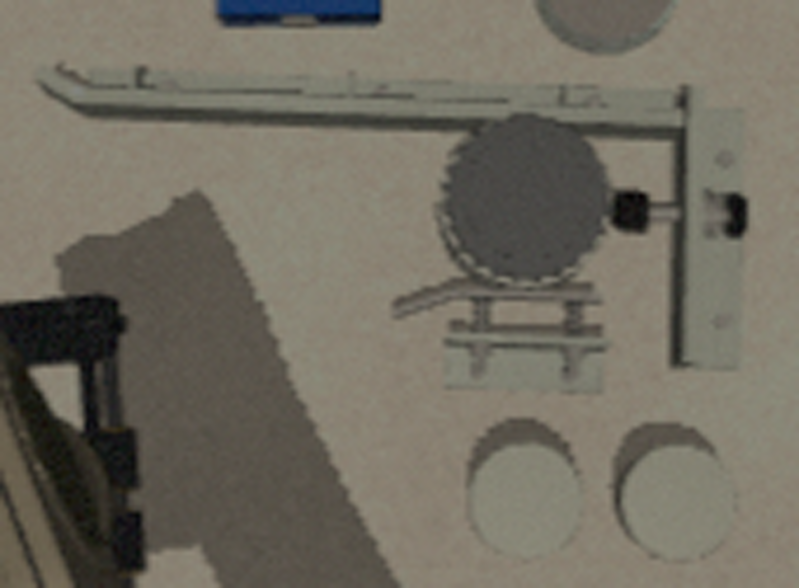

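The jar lid is at (525,200), touching the foot at (612,210) and the rail. The bar is pushed back, the cups haven't moved, and the robot is clear.

```bash
python3 -c "
from bench import r
print(r.close_job())"
```

```text
the job is handed in; nothing more can be done
None
```

The jar was set against the rail, slid in between rail and side bar until it met the screw stop, and pressed home at 15.3 N; the last top view shows it resting on the stop with the arm clear and the cups unmoved, and the job is handed in, though no verdict came back.

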